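Dose one dish-washing tablet from the push-slide dispenser

ROBOT

A 6-joint arm with a two-finger parallel gripper is mounted at the origin on a cart in front of the work surface, level with it; the furniture and walls round the work are solid. World frame = base frame: x ahead of the robot, y to its left, z up, the work surface at z = 0. Lengths are in mm, angles in rad, forces in N, time in s.
With the tool pointing down it reaches from about 375 to 975 mm from the base axis. Payload 3.8 kg.
Tool frame: the origin (TCP) lies at the very end of the fingers, on their centre line; the grasp point (between the pads) lies 19 mm behind it; z points along the fingers, y is the line along which they close (so a half turn about z gives the same grasp; the last joint's range is limited). The gripper opens to 88 mm and grips with 3 to 60 N. Pads are 18 mm wide; open, the fingers measure 123 mm over their backs; the gripper's body (75 mm by 187 mm) begins 45 mm behind the grasp point.
Start: joints at [-1.338, 0.264, 1.604, -0, 1.274, -0.037], TCP at [179.908, -650.578, 238.706] pointing down, gripper open.
Joint ranges: [-2.63, 2.63], [-0.94, 2.18], [0.31, 2.57], [-1.31, 4.45], [0, 2.66], [-2.55, 2.55]. Speed limits (rad/s): [2.57, 2.57, 3.14, 3.14, 3.14, 3.14].

INTERFACE

Orientations are given as a unit quaternion [w, x, y, z].
In Python, from bench import env gives the robot as it stands. The module is installed in compiled form; this text tells all that it offers.
- The arm moves only by the shell command python3 -m crank 'ROWS' [FORCE]. ROWS is JSON, a list of rows, each an object of numbers: "grip": the finger opening in m, from 0 to 0.0881; "x", "y", "z": the shift along the tool's x, y, z in m; "yaw": the turn about the tool's z in rad. In form: [{"grip": .., "x": .., "y": .., "z": .., "yaw": ..}, ...]. A call has 1 to 20 rows; each row shifts and turns the commanded pose from where the row before left it, along the tool's axes as they then stand; what a row does not reach is not made up. A row lasts 1/10 s, in which the tool goes at most 50 mm and 8.59 degrees, less where a joint would pass 70% of its speed; a pose out of reach is approached as far as the arm can. A call with a gripper value outside its range is refused whole. The fingers move at their own pace and stop on an object; FORCE is the grip in N (left out, the last holds). Time passes only in rows, so rows that do not move let the fingers close. It gives the time, the measured TCP pose, the force, the opening and the grip force at its end, in the units of the state.
- env.state(): the state, without advancing time (a new reading comes with each control period).
- env.grab_frame(name): name is "scene" or "top" or "wrist"; returns the picture (384x512x3 uint8, red, green, blue); there is no depth.
- env.camera_model(name): a dict with "fx", "fy", "cx", "cy" (pixels), "R" (3x3) and "t" (3): a world point X has camera coordinates R X + t. Camera axes: x right, y down, z forward; pixel columns grow to the right and rows downward; lengths in mm; the calibration is good to about 2 mm. The wrist camera is an equidistant fisheye: a pixel r from the principal point sees the ray r / f radians off the axis. A picture is of the moment at which its call begins: read the wrist's pose just before it. camera_model takes no time and is no camera call; for the wrist camera it gives the pose at the moment of the call.
- env.sign_off(): hands the job in; it is judged then, once.
Trained networks look in the newest picture that a camera, given by its name, has taken for a name from the list of things; names that differ only in an ending like _2 or _b are one class to them, and where a whole thing is asked for, a point or a joint stands for the part that bears it (a point fixed in the world has none). Each returns a list of dicts, best first, with "conf" (0 to 1); they miss things now and then, are a little off and sometimes report something else, mostly with a low value. They report only what shows in the picture. A call takes as long as a camera call. They do not tell look-alikes from the thing itself.
- env.find_in(camera, name): "bbox" ([left, top, right, bottom] in pixels, round what is visible of it).
- env.tip_of(camera, name): "pixel" ([column, row] in pixels: a listed point, or the origin of a listed thing).
The state is a dict: "clock": time; "joint_pos": joint angles; "dq": joint speeds; "joint_efforts": joint torques, N m; "ee_pos": TCP position; "tool_rot": TCP orientation; "wrist_force": force on the tool from outside, world axes, zero at the start; "torque": the same for the moment, N m; "gripper_width": finger opening in mm; "gripper_force": force on a finger pad.
Only numpy, scipy, OpenCV 4.12 (cv2) and the standard library are available. Lean on these libraries where they do the work, as an engineer would, in place of code of your own. Each camera call takes 0.05 s, during which the arm holds its last target. There are 200 camera calls.

TASK

Take the peeler out from under the chute of the tablet dispenser and lay it on the worktop well clear, and stand the smaller of the two measuring cups upright on the worktop, centred under the chute. Then push the dispenser's slide fully home in one stroke, once only, and let it spring right back, so that exactly one tablet drops into the cup. Leave the dosed cup standing under the chute, and leave the larger cup, the two shakers and the small tin where they stand.

Things in the scene. Friction and masses are not known exactly. Their poses are not given: they have to be found in the camera images.
- mouth (a point): Centre of the open lower end of the dispenser's chute, 47 mm above the worktop; x axis = level direction in which the slide is pushed, y level across, z up. The shaft inside is 40 mm (x) by 28 mm (y); outside, the chute ends 24 mm ahead (+x) of this point, is 38 mm wide and its roof is 84 mm high. Under the chute and deck 47 mm of height is free: the smaller cup goes under, the larger does not.
- dispenser: White and steel stand fixed to the worktop, origin on the worktop under its clear magazine (43 x 34 mm, capped 146 mm high), 54 mm behind (-x of) the mouth; x axis = push direction. The 38 mm wide, 75 mm high slide channel reaches back to x = -90 mm. Pedestal below the deck: 46 mm wide, front at x = +3 mm; foot 92 mm wide, 14 mm high, x = -99 to +5 mm.
- push_pad (a point): Centre of the rear (-x) face of the black round push pad (36 mm diameter, 12 mm thick) on the end of the slide's 8 mm rod, 58.5 mm above the worktop, at rest 199 mm behind (-x of) the chute mouth; same axes as mouth: push along +x. The space behind and above it is free; a shaker may stand 5 cm to its side.
- slide (a joint): Travel of the slide in m: 0 at rest, 0.042 fully home on its stop. A spring pushes back with 3.6 N at rest, 8.6 N fully home, and returns it to 0 when let go. It moves the lowest tablet along the deck; the tablet drops into the chute only in about the last 4 mm. If let back after a part stroke, the next tablet falls in behind the first and the next stroke may bring out both.
- tablet_0_c (a point): Centre of the lowest tablet in the magazine, the one that comes out: a pressed tablet 34 x 25 x 15 mm, 18 g, lying flat on the deck 52 mm above the worktop.
- tablet_1_c (a point): Centre of the next tablet above it, of the same size; it must stay in the magazine (when the slide is back it lies on the deck in the place of the first).
- cup_in (a point): Centre of the inner floor of the smaller measuring cup, 2 mm above its underside, z up along the cup. Steel cup, loose, about 60 g: round bowl 74 mm outside diameter at the rim (about 60 mm inside), 40 mm high, with one straight flat handle that points along the -y axis of this frame.
- cup_handle (a point): Point on that handle to grip, 86.5 mm from the bowl's centre and 35 mm above the worktop (y axis points to the bowl). The handle is a level steel strip, 12 mm wide and 5 mm thick, at 33 to 38 mm above the cup's underside; it runs straight from the bowl's rim to its round end 113 mm from the bowl's centre.
- big_cup_c (a point): Centre, half-way up, of the larger measuring cup's bowl (90 mm diameter, 50 mm high, too tall to go under the chute); its handle, 12 mm wide and 45 mm high, points along -y of this frame and ends 121 mm from the bowl's centre. Loose, to be left alone.
- peeler_grip (a point): Point on the axis of the vegetable peeler's black handle, 9 mm above the worktop when it lies flat, near its balance point. x axis along the peeler towards the blade. The handle, 26 mm wide and 20 mm high, runs from 57 mm behind this point to 48 mm ahead of it; the thin blade (14 mm wide, 6 mm high) runs on to 113 mm ahead and starts lying under the chute. Loose, about 80 g.
- salt_c (a point): Centre, half-way up, of one glass shaker, 44 mm diameter, 90 mm high, loose; to be left alone.
- pepper_c (a point): Centre, half-way up, of the other glass shaker, 44 mm diameter, 90 mm high, loose; to be left alone.
- tin_c (a point): Centre, half-way up, of the small food tin, 57 mm diameter, 72 mm high, loose; to be left alone.
- cup: The smaller measuring cup as a whole (same cup as cup_in); its origin lies on its underside 41.5 mm from the bowl's centre towards the handle.
- peeler: The peeler as a whole; its origin lies half-way along its length of 170 mm, at its underside, 28 mm from peeler_grip towards the blade. The worktop it is laid on has its front edge near world x = 0.28 m; wall cabinets hang over it beyond about x = 0.58 m.
Things that resemble listed ones, but are neither listed nor needed, are in the scene too. What is shaped like the peeler but yellow is not meant.

How it is judged (in metres and radians):
On the way, in this order (a step that is already met when the one before it is completed fails the run):
1. the peeler lies released on the worktop clear of the chute (grip point more than 14.5 cm from the mouth, i.e. moved at least about 3 to 5 cm away) (horizontal distance between peeler_grip and mouth above 0.145 m and height (world z) of peeler_grip below 0.035 m and linear speed of peeler below 0.03 m/s and contact force between the fingers and peeler below 0.1 N), for 0.2 s.
2. the smaller cup stands upright on the worktop, its centre within 20 mm of the chute mouth's centre (horizontal distance between cup_in and mouth below 0.02 m and angle between cup_in's own z axis and vertical below 0.12 rad and height (world z) of cup_in below 0.008 m), for 0.2 s.
3. the slide is pushed fully home (at least 40 mm of its 42 mm) (value of joint slide above 0.04 m), for 0.05 s.
4. the tablet is in the cup and the slide is back (horizontal distance between tablet_0_c and cup_in below 0.03 m and z of tablet_0_c in the frame of cup_in between 0 and 0.036 m and value of joint slide below 0.003 m), for 0.2 s.
At the end, for the whole second after the job is handed in: One tablet lies in the smaller cup; the cup stands upright and still on the worktop, centred within 30 mm of the chute mouth; the slide is back within 3 mm of rest; the next tablet is still in the magazine; the peeler lies still on the worktop, its grip point over 14.5 cm from the mouth (all of step 1 and all of step 4 and horizontal distance between cup_in and mouth below 0.03 m and angle between cup_in's own z axis and vertical below 0.12 rad and height (world z) of cup_in below 0.008 m and linear speed of cup below 0.02 m/s and height (world z) of tablet_1_c above 0.05 m and x of tablet_1_c in the frame of mouth below -0.045 m); the robot touches nothing.
It fails at once if a second tablet comes out of the magazine (height (world z) of tablet_1_c below 0.05 m).
It fails at once if the salt shaker is shifted by more than 3 cm or tipped over (distance of salt_c from where it was at the start of the episode above 0.03 m or angle between salt_c's own z axis and vertical above 0.4 rad).
It fails at once if the pepper shaker is shifted by more than 3 cm or tipped over (distance of pepper_c from where it was at the start of the episode above 0.03 m or angle between pepper_c's own z axis and vertical above 0.4 rad).
It fails at once if the small tin is shifted by more than 3 cm or tipped over (distance of tin_c from where it was at the start of the episode above 0.03 m or angle between tin_c's own z axis and vertical above 0.4 rad).
It fails at once if the larger measuring cup is shifted by more than 3 cm or tipped over (distance of big_cup_c from where it was at the start of the episode above 0.03 m or angle between big_cup_c's own z axis and vertical above 0.4 rad).
It also fails if it takes over 66 s, if anything falls off the work surface, if the arm or the gripper's body presses on something with over 40 N, if the wrist force passes 120 N, or if a joint passes its speed limit or range.

## Working session

There is one attempt and no reset: what is moved stays moved. The work goes in short steps, Python scripts to look and compute and a shell command to move; the robot and the scene stay as the last step left them, time stands still between calls to the robot, and variables do not carry over. Pictures are saved under pics/ and viewed, at most 10 in all, crops included, and the job is handed in when it is done.

```bash
mkdir -p pics
cat > h.py <<'E'
import numpy as np, cv2, json
from bench import env
def ray(cam,px):
    m=env.camera_model(cam); R=np.array(m["R"]);t=np.array(m["t"]).ravel()
    u=(px[0]-m["cx"])/m["fx"];v=(px[1]-m["cy"])/m["fy"]
    if cam=="wrist":
        r=np.hypot(u,v); s=np.sin(r)/r if r>1e-9 else 1; d=np.array([u*s,v*s,np.cos(r)])
    else: d=np.array([u,v,1.])
    return -R.T@t, R.T@d
def onz(cam,px,z):
    c,d=ray(cam,px); return (c+d*(z-c[2])/d[2])
def proj(cam,X):
    m=env.camera_model(cam); p=np.array(m["R"])@np.array(X)+np.array(m["t"]).ravel()
    if cam=="wrist":
        r=np.hypot(p[0],p[1]);th=np.arctan2(r,p[2]);k=th/max(r,1e-9);return np.array([m["cx"]+m["fx"]*p[0]*k,m["cy"]+m["fy"]*p[1]*k])
    return np.array([m["cx"]+m["fx"]*p[0]/p[2],m["cy"]+m["fy"]*p[1]/p[2]])
def snap(cam,fn=None):
    f=env.grab_frame(cam)
    if fn: cv2.imwrite("pics/"+fn,cv2.cvtColor(f,cv2.COLOR_RGB2BGR))
    return f
Z=dict(mouth=47,push_pad=58.5,cup_in=2,cup_handle=35,big_cup_c=25,peeler_grip=9,salt_c=45,pepper_c=45,tin_c=36,cup=0,peeler=0,dispenser=0)
def meas(cam,names):
    for n in names:
        for d in env.tip_of(cam,n)[:3]:
            if d["conf"]>.2: print(cam,n,round(d["conf"],2),np.round(d["pixel"]),np.round(onz(cam,d["pixel"],Z[n]))[:2])
E
python3 - <<'E'
from h import *
a=snap("scene","s0.png");b=snap("top","t0.png")
for c in("scene","top"): meas(c,Z)
print(env.state())
print({k:np.round(v,2).tolist() for k,v in env.camera_model("top").items()})
E
```

```text
scene mouth 0.64 [252. 216.] [433.  83.]
scene push_pad 0.51 [195. 230.] [463. 284.]
scene cup_in 0.57 [301. 196.] [ 489. -178.]
scene peeler_grip 0.8 [133. 263.] [483. 488.]
scene peeler_grip 0.48 [253. 215.] [483.  49.]
scene peeler_grip 0.45 [278. 215.] [432. -26.]
scene pepper_c 0.69 [176. 221.] [562. 311.]
scene tin_c 0.85 [265. 194.] [537. -42.]
scene cup 0.51 [310. 199.] [ 456. -196.]
scene peeler 0.7 [140. 272.] [443. 482.]
scene peeler 0.59 [271. 219.] [434.   4.]
top mouth 0.71 [243. 213.] [455.  73.]
top mouth 0.69 [321. 201.] [ 488. -188.]
top push_pad 0.48 [181. 212.] [462. 274.]
top cup_in 0.84 [319. 200.] [ 495. -188.]
top cup_handle 0.92 [331. 221.] [ 419. -220.]
top big_cup_c 0.68 [368. 187.] [ 532. -351.]
top peeler_grip 0.64 [120. 211.] [475. 488.]
top peeler_grip 0.49 [275. 216.] [444. -36.]
top salt_c 0.69 [232. 196.] [512. 106.]
top tin_c 0.69 [318. 198.] [ 499. -177.]
top cup 0.88 [326. 207.] [ 471. -210.]
top cup 0.25 [172. 183.] [565. 315.]
top peeler 0.8 [126. 220.] [442. 470.]
top peeler 0.69 [263. 218.] [436.   6.]
top peeler 0.47 [330. 222.] [ 418. -220.]
[... 212 characters left out ...]
44,  0.00064797, -0.00073031,  0.00045621,  0.00059029,
       -0.00053676]), 'joint_efforts': array([ 1.06414995e-03, -5.02059710e+01, -3.57245028e+01,  7.29195611e-02,
        1.81883090e-02, -6.44445649e-06]), 'ee_pos': array([ 179.91304083, -650.59024655,  238.73889663]), 'tool_rot': array([1.93530368e-05, 9.90913605e-01, 1.34499913e-01, 3.98136682e-06]), 'wrist_force': array([-0.58042765, -0.01792123,  0.29225385]), 'torque': array([ 0.02213579, -0.08735472,  0.01248962]), 'gripper_force': 0.0, 'gripper_width': 88.44236627709772}
{'fx': 448.62, 'fy': 448.62, 'cx': 256.21, 'cy': 192.34, 'R': [[-0.03, -1.0, 0.01], [-0.99, 0.02, -0.11], [0.11, -0.02, -0.99]], 't': [40.09, 522.47, 1477.71]}
```

View pics/s0.png

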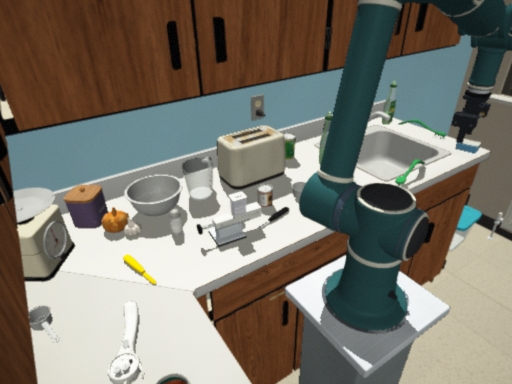

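View pics/t0.png

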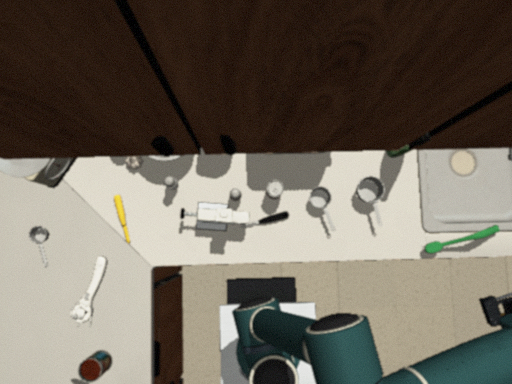

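The top view shows the dispenser at (210,214), with its pad at (183,214) and chute at (243,215). The black peeler handle is at (275,216), tin (275,188), shakers (170,183) and (235,194), small cup (319,198) with its handle to (332,233), and big cup (370,190). I'll enlarge it and refine.

Run:
```python
from h import *
f=cv2.imread("pics/t0.png")[165:255,150:400]
cv2.imwrite("pics/t0c.png",cv2.resize(f,None,fx=3.2,fy=3.2,interpolation=cv2.INTER_CUBIC))
def P(n,px,z): print(n,np.round(onz("top",px,z)))
P("tin top",(275,188),72);P("shakerA",(170,183),90);P("shakerB",(235,194),90)
for n in ["peeler","tin_c","salt_c","pepper_c","cup_in","big_cup_c","push_pad","mouth"]:
    for d in env.find_in("top",n)[:3]: print(n,round(d["conf"],2),np.round(d["bbox"]))
```

```text
tin top [531. -34.  72.]
shakerA [553. 305.  90.]
shakerB [513.  96.  90.]
peeler 0.53 [117. 195. 130. 242.]
peeler 0.52 [240. 210. 288. 229.]
tin_c 0.67 [267. 179. 283. 201.]
salt_c 0.41 [227. 188. 243. 205.]
pepper_c 0.65 [166. 176. 177. 189.]
big_cup_c 0.66 [356. 174. 386. 223.]
push_pad 0.62 [183. 207. 196. 218.]
mouth 0.7 [243. 210. 291. 227.]
mouth 0.59 [182. 200. 247. 231.]
```

View pics/t0c.png

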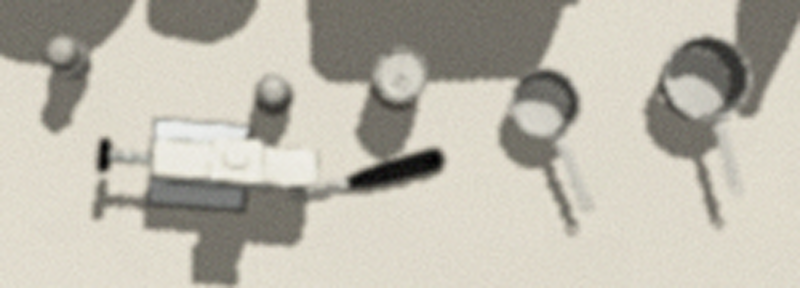

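The enlarged view shows the pad at px (182.5,213.4), the chute's front end at (249.4,217.5), the peeler handle from (260,222) to (288,214), the cup rim at (320.6,197.2) and the cup handle's end at (334.4,230).

```bash
cat >> h.py <<'E'
def to(x,y,z,dirdeg=None):
    "tool-frame shift to world TCP; dirdeg = wanted world heading of tool x axis"
    from scipy.spatial.transform import Rotation as Ro
    s=env.state();q=s["tool_rot"];R=Ro.from_quat([q[1],q[2],q[3],q[0]]).as_matrix()
    h=np.degrees(np.arctan2(R[1,0],R[0,0])); p=s["ee_pos"]
    print("clock %.2f tcp"%s["clock"],np.round(p,1),"heading %.1f"%h,"tilt %.2f"%np.degrees(np.arccos(-R[2,2])),"grip %.1f"%s["gripper_width"])
    d=R.T@(np.array([x,y,z])-p); print("shift tool mm",np.round(d,1))
    if dirdeg is not None:
        dd=(dirdeg-h+180)%360-180; print("yaw total rad %.3f (tool yaw = -world)"%-np.radians(dd))
E
python3 - <<'E'
from h import *
def P(n,px,z): print(n,np.round(onz("top",px,z)))
P("pad",(182.5,213.4),70);P("chute end",(249.4,217.5),84);P("chan rear",(197,213.5),75)
P("h front",(260,222.2),10);P("h rear",(288.4,214.4),10);P("cup rim",(320.6,197.2),40);P("cuphandle end",(334.4,230),38)
to(444,-60,200)
m=env.camera_model("wrist");R=np.array(m["R"]);print("wristcam pos",-R.T@np.array(m["t"]).ravel(),"axis",R[2],m["fx"])
E
```

```text
pad [456. 268.  70.]
chute end [436.  52.  84.]
chan rear [454. 221.  75.]
h front [424.  16.  10.]
h rear [448. -80.  10.]
cup rim [ 501. -187.   40.]
cuphandle end [ 390. -229.   38.]
clock 1.70 tcp [ 179.9 -650.6  238.7] heading 15.5 tilt 0.00 grip 88.2
shift tool mm [ 411.9 -498.8   38.7]
wristcam pos [ 252.51627629 -631.61316701  384.7324468 ] axis [-0.28106641 -0.07767129 -0.95654004] 297.3186396354542
```

```bash
python3 -m crank '[{"x":0.029,"y":-0.0364,"z":0.0035,"grip":0.06},{"x":0.029,"y":-0.0364,"z":0.0035,"grip":0.06},{"x":0.029,"y":-0.0364,"z":0.0035,"grip":0.06},{"x":0.029,"y":-0.0364,"z":0.0035,"grip":0.06},{"x":0.029,"y":-0.0364,"z":0.0035,"grip":0.06},{"x":0.029,"y":-0.0364,"z":0.0035,"grip":0.06},{"x":0.029,"y":-0.0364,"z":0.0035,"grip":0.06},{"x":0.029,"y":-0.0364,"z":0.0035,"grip":0.06},{"x":0.029,"y":-0.0364,"z":0.0035,"grip":0.06},{"x":0.029,"y":-0.0364,"z":0.0035,"grip":0.06},{"x":0.029,"y":-0.0364,"z":0.0035,"grip":0.06},{"x":0.029,"y":-0.0364,"z":0.0035,"grip":0.06},{"x":0.029,"y":-0.0364,"z":0.0035,"grip":0.06},{"x":0.029,"y":-0.0364,"z":0.0035,"grip":0.06}]'
python3 -m crank '[{"yaw":-0.14},{"yaw":-0.14},{"yaw":-0.14},{"yaw":-0.14},{"yaw":-0.14},{"yaw":-0.14},{"yaw":-0.14},{"yaw":-0.14},{"yaw":-0.14},{"yaw":-0.14},{"yaw":-0.14},{}]'
python3 - <<'E'
from h import *
to(435,-28,100,104)
snap("wrist","w1.png"); meas("wrist",["peeler_grip","mouth","tin_c","peeler","dispenser","push_pad","cup_in","salt_c","pepper_c"])
E
```

```text
clock 1.70 tcp [ 179.9 -650.6  238.7] heading 15.5 tilt 0.00 grip 88.2
shift tool mm [ 411.8 -532.1  138.7]
yaw total rad -1.545 (tool yaw = -world)invalid input
invalid input
```

View pics/w1.png

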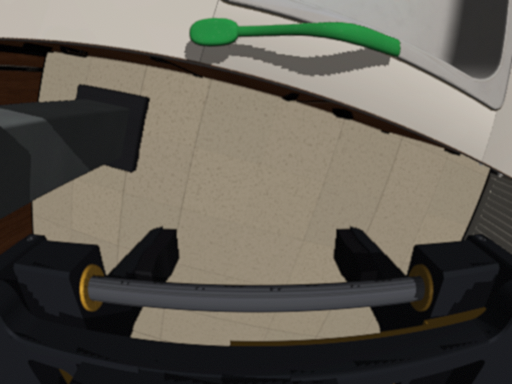

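The picture shows only the floor and a green spoon, because the rows were refused: each row needs all five keys.

```bash
python3 -m crank '[{"x":0.029,"y":-0.0364,"z":0.0035,"grip":0.06,"yaw":0},{"x":0.029,"y":-0.0364,"z":0.0035,"grip":0.06,"yaw":0},{"x":0.029,"y":-0.0364,"z":0.0035,"grip":0.06,"yaw":0},{"x":0.029,"y":-0.0364,"z":0.0035,"grip":0.06,"yaw":0},{"x":0.029,"y":-0.0364,"z":0.0035,"grip":0.06,"yaw":0},{"x":0.029,"y":-0.0364,"z":0.0035,"grip":0.06,"yaw":0},{"x":0.029,"y":-0.0364,"z":0.0035,"grip":0.06,"yaw":0},{"x":0.029,"y":-0.0364,"z":0.0035,"grip":0.06,"yaw":0},{"x":0.029,"y":-0.0364,"z":0.0035,"grip":0.06,"yaw":0},{"x":0.029,"y":-0.0364,"z":0.0035,"grip":0.06,"yaw":0},{"x":0.029,"y":-0.0364,"z":0.0035,"grip":0.06,"yaw":0},{"x":0.029,"y":-0.0364,"z":0.0035,"grip":0.06,"yaw":0},{"x":0.029,"y":-0.0364,"z":0.0035,"grip":0.06,"yaw":0},{"x":0.029,"y":-0.0364,"z":0.0035,"grip":0.06,"yaw":0}]'
python3 -m crank '[{"x":0,"y":0,"z":0,"grip":0.06,"yaw":-0.14},{"x":0,"y":0,"z":0,"grip":0.06,"yaw":-0.14},{"x":0,"y":0,"z":0,"grip":0.06,"yaw":-0.14},{"x":0,"y":0,"z":0,"grip":0.06,"yaw":-0.14},{"x":0,"y":0,"z":0,"grip":0.06,"yaw":-0.14},{"x":0,"y":0,"z":0,"grip":0.06,"yaw":-0.14},{"x":0,"y":0,"z":0,"grip":0.06,"yaw":-0.14},{"x":0,"y":0,"z":0,"grip":0.06,"yaw":-0.14},{"x":0,"y":0,"z":0,"grip":0.06,"yaw":-0.14},{"x":0,"y":0,"z":0,"grip":0.06,"yaw":-0.14},{"x":0,"y":0,"z":0,"grip":0.06,"yaw":-0.14},{"x":0,"y":0,"z":0,"grip":0.06,"yaw":0}]'
python3 - <<'E'
from h import *
to(435,-28,100,104)
snap("wrist","w2.png"); meas("wrist",["peeler_grip","mouth","tin_c","peeler","dispenser","push_pad","cup_in","salt_c","pepper_c"])
E
```

```text
clock: 3.6
ee_pos: [436.0, -49.3, 190.1]
tool_rot: [0.0, 0.991, 0.135, 0.001]
wrist_force: [-0.5, -0.5, -0.8]
gripper_width: 59.8
gripper_force: 0.0
clock: 4.8
ee_pos: [435.4, -51.2, 189.9]
tool_rot: [0.0, 0.618, 0.786, 0.0]
wrist_force: [0.2, -0.2, 0.4]
gripper_width: 59.6
gripper_force: 0.0
clock 4.80 tcp [435.4 -51.2 189.9] heading 103.7 tilt 0.02 grip 59.6
shift tool mm [22.7  5.1 89.9]
yaw total rad -0.005 (tool yaw = -world)
wrist peeler_grip 0.85 [259. 151.] [434. -30.]
wrist mouth 0.71 [279. 279.] [ 489. -162.]
wrist mouth 0.63 [293.  52.] [440.  78.]
wrist tin_c 0.67 [345. 178.] [528. -32.]
wrist dispenser 0.75 [302.  19.] [444. 129.]
wrist cup_in 0.9 [275. 276.] [ 494. -187.]
wrist salt_c 0.92 [370.  60.] [517.  95.]
wrist pepper_c 0.7 [279. 277.] [ 490. -161.]
```

View pics/w2.png

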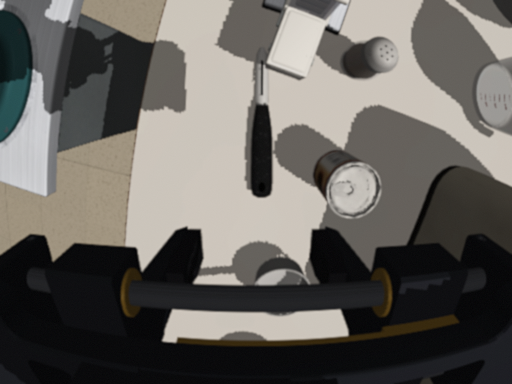

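The wrist view shows the black handle from (262,103) to (261,195) with its blade running up under the chute at (295,45). The tin is at (345,180), right beside the gripper's body, and the salt shaker is at (370,58). I'll grip shallowly so that the body stays above the 72 mm tin.

```bash
python3 -m crank '[{"x":0.0024,"y":0.0036,"z":0.044,"grip":0.06,"yaw":0},{"x":0,"y":0,"z":0.044,"grip":0.06,"yaw":0},{"x":0,"y":0,"z":0.044,"grip":0.06,"yaw":0},{"x":0,"y":0,"z":0.03,"grip":0.06,"yaw":0},{"x":0,"y":0,"z":0.016,"grip":0.06,"yaw":0},{"x":0,"y":0,"z":0,"grip":0.0,"yaw":0},{"x":0,"y":0,"z":0,"grip":0.0,"yaw":0},{"x":0,"y":0,"z":0,"grip":0.0,"yaw":0},{"x":0,"y":0,"z":0,"grip":0.0,"yaw":0},{"x":0,"y":0,"z":0,"grip":0.0,"yaw":0}]' 20
```

```text
clock: 6.3
ee_pos: [438.7, -48.1, 12.1]
tool_rot: [0.0, 0.618, 0.786, 0.0]
wrist_force: [-0.2, -0.2, 0.7]
gripper_width: 24.5
gripper_force: 20.0
```

```bash
python3 -m crank '[{"x":-0.0102,"y":-0.016,"z":0,"grip":0.0,"yaw":0},{"x":-0.0102,"y":-0.016,"z":0,"grip":0.0,"yaw":0},{"x":-0.0102,"y":-0.016,"z":0,"grip":0.0,"yaw":0},{"x":-0.0102,"y":-0.016,"z":0,"grip":0.0,"yaw":0},{"x":-0.0102,"y":-0.016,"z":0,"grip":0.0,"yaw":0},{"x":-0.0102,"y":-0.016,"z":0,"grip":0.0,"yaw":0},{"x":0,"y":0,"z":0,"grip":0.0,"yaw":0},{"x":0,"y":0,"z":0,"grip":0.0,"yaw":0}]'
python3 - <<'E'
from h import *
to(360,-130,12)
snap("top","t3.png"); meas("top",["peeler_grip","peeler","tin_c"])
E
```

```text
clock: 7.1
ee_pos: [359.7, -130.5, 12.1]
tool_rot: [0.0, 0.618, 0.786, -0.0]
wrist_force: [-1.1, -1.5, 2.1]
gripper_width: 24.3
gripper_force: 20.0
clock 7.10 tcp [ 359.7 -130.5   12.1] heading 103.6 tilt 0.04 grip 24.3
shift tool mm [0.4 0.4 0.1]
top peeler_grip 0.57 [117. 211.] [474. 496.]
top peeler_grip 0.49 [298. 239.] [ 363. -111.]
top peeler 0.7 [288. 242.] [357. -77.]
top peeler 0.56 [332. 224.] [ 412. -227.]
top peeler 0.53 [125. 218.] [450. 474.]
top tin_c 0.7 [276. 188.] [536. -38.]
```

```bash
python3 -m crank '[{"x":0,"y":0,"z":0,"grip":0.05,"yaw":0},{"x":0,"y":0,"z":0,"grip":0.05,"yaw":0},{"x":0,"y":0,"z":0,"grip":0.05,"yaw":0},{"x":0,"y":0,"z":-0.03,"grip":0.05,"yaw":0},{"x":0,"y":0,"z":-0.04,"grip":0.045,"yaw":0},{"x":-0.03,"y":0.01,"z":-0.035,"grip":0.045,"yaw":0},{"x":-0.035,"y":0.012,"z":-0.03,"grip":0.045,"yaw":0},{"x":-0.035,"y":0.01,"z":-0.025,"grip":0.045,"yaw":0},{"x":0,"y":0,"z":0,"grip":0.045,"yaw":0.145},{"x":0,"y":0,"z":0,"grip":0.045,"yaw":0.145},{"x":0,"y":0,"z":0,"grip":0.045,"yaw":0.145},{"x":0,"y":0,"z":0,"grip":0.045,"yaw":0.145},{"x":0,"y":0,"z":0,"grip":0.045,"yaw":0.145},{"x":0,"y":0,"z":0,"grip":0.045,"yaw":0.145},{"x":0,"y":0,"z":0,"grip":0.045,"yaw":0.145},{"x":0,"y":0,"z":0,"grip":0.045,"yaw":0.145},{"x":0,"y":0,"z":0,"grip":0.045,"yaw":0.145},{"x":0,"y":0,"z":0,"grip":0.045,"yaw":0.12},{"x":0,"y":0,"z":0,"grip":0.045,"yaw":0}]'
python3 - <<'E'
from h import *
to(415,-220,16,22)
snap("wrist","w4.png"); meas("wrist",["cup_in","cup_handle","cup","peeler_grip","tin_c"])
E
```

```text
clock: 9.2
ee_pos: [414.2, -219.4, 171.3]
tool_rot: [-0.0, 0.982, 0.191, -0.0]
wrist_force: [-0.5, 1.3, -0.2]
gripper_width: 44.9
gripper_force: 0.0
clock 9.20 tcp [ 414.2 -219.4  171.3] heading 22.0 tilt 0.04 grip 44.9
shift tool mm [  0.5   0.9 155.3]
yaw total rad 0.001 (tool yaw = -world)
wrist cup_in 0.81 [257.  87.] [ 499. -187.]
wrist cup_handle 0.91 [252. 174.] [ 418. -215.]
wrist cup 0.88 [255. 125.] [ 461. -201.]
wrist peeler_grip 0.91 [144. 188.] [ 352. -109.]
wrist tin_c 0.55 [129.  10.] [531. -37.]
```

View pics/w4.png

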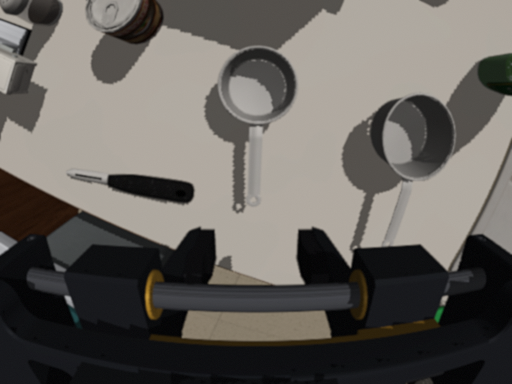

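The wrist view shows the peeler released at (152,187), the small cup's rim centred at (258,84), and its handle from (257,128) to its end at (254,203).

Run:
```python
from h import *
for n,p,z in[("rim",(258,84),40),("h0",(257,128),38),("h1",(254,203),38),("grip",(252,174),35)]: print(n,np.round(onz("wrist",p,z),1))
a=onz("wrist",(257,128),38);b=onz("wrist",(254,203),38);d=a-b;print(np.degrees(np.arctan2(d[1],d[0])))
```

```text
rim [ 500.8 -187.7   40. ]
h0 [ 462.1 -202.4   38. ]
h1 [ 392.2 -227.7   38. ]
grip [ 418.4 -215.    35. ]
19.864390653988853
```

```bash
python3 -m crank '[{"x":0.0043,"y":-0.0005,"z":0.04,"grip":0.045,"yaw":0.035},{"x":0,"y":0,"z":0.045,"grip":0.045,"yaw":0},{"x":0,"y":0,"z":0.035,"grip":0.045,"yaw":0},{"x":0,"y":0,"z":0.025,"grip":0.045,"yaw":0},{"x":0,"y":0,"z":0.01,"grip":0.045,"yaw":0},{"x":0,"y":0,"z":0,"grip":0.0,"yaw":0},{"x":0,"y":0,"z":0,"grip":0.0,"yaw":0},{"x":0,"y":0,"z":0,"grip":0.0,"yaw":0},{"x":0,"y":0,"z":0,"grip":0.0,"yaw":0},{"x":0,"y":0,"z":0,"grip":0.0,"yaw":0},{"x":0,"y":0,"z":0,"grip":0.0,"yaw":0}]' 40
```

```text
clock: 10.6
ee_pos: [419.2, -218.7, 18.2]
tool_rot: [0.001, 0.985, 0.174, 0.001]
wrist_force: [-2.9, -1.2, 8.6]
gripper_width: 4.3
gripper_force: 123.6
```

Run:
```python
from h import *
to(418,-217,16,20); print(env.state()["wrist_force"],env.state()["gripper_force"])
snap("wrist","w5.png"); meas("wrist",["cup_in","cup_handle","cup"])
f=cv2.imread("pics/w5.png");cv2.imwrite("pics/w5c.png",f[30:330,90:430])
```

```text
clock 10.60 tcp [ 419.2 -218.7   18.2] heading 20.1 tilt 0.17 grip 4.3
shift tool mm [-0.6 -2.   2.2]
yaw total rad 0.001 (tool yaw = -world)
[-2.86986041 -1.23510373  8.59760407] 123.60827995813452
wrist cup_in 0.97 [252.  82.] [ 500. -188.]
wrist cup_handle 0.77 [255. 259.] [ 419. -219.]
wrist cup 0.96 [254. 153.] [ 463. -203.]
```

View pics/w5c.png

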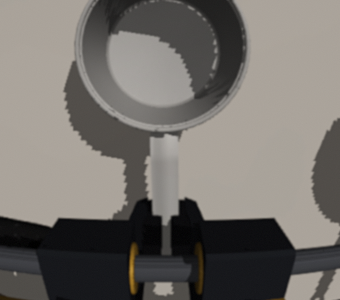

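The cup is in place and the fingers close round its handle at crop (167,215). The 4.3 mm opening and 124 N don't fit a 12 mm strip, so I'll open and grip again more gently.

```bash
python3 -m crank '[{"x":0,"y":0,"z":0,"grip":0.03,"yaw":0},{"x":0,"y":0,"z":0,"grip":0.03,"yaw":0},{"x":0,"y":0,"z":0,"grip":0.03,"yaw":0}]' 15
python3 -m crank '[{"x":0,"y":0,"z":0,"grip":0.011,"yaw":0},{"x":0,"y":0,"z":0,"grip":0.011,"yaw":0},{"x":0,"y":0,"z":0,"grip":0.011,"yaw":0},{"x":0,"y":0,"z":0,"grip":0.011,"yaw":0}]' 15
python3 -m crank '[{"x":0,"y":0,"z":0,"grip":0.008,"yaw":0},{"x":0,"y":0,"z":0,"grip":0.008,"yaw":0},{"x":0,"y":0,"z":0,"grip":0.008,"yaw":0}]' 15
```

```text
clock: 11.1
ee_pos: [419.3, -218.7, 18.3]
tool_rot: [0.001, 0.985, 0.174, 0.001]
wrist_force: [-3.3, -1.1, 7.4]
gripper_width: 5.3
gripper_force: 105.7
clock: 11.5
ee_pos: [419.3, -218.7, 18.3]
tool_rot: [0.001, 0.985, 0.174, 0.001]
wrist_force: [-1.6, -1.2, 6.7]
gripper_width: 5.1
gripper_force: 105.7
clock: 11.8
ee_pos: [419.3, -218.7, 18.3]
tool_rot: [0.001, 0.985, 0.174, 0.001]
wrist_force: [-1.9, -0.8, 8.0]
gripper_width: 5.0
gripper_force: 105.7
```

```bash
python3 -m crank '[{"x":0,"y":0,"z":0,"grip":0.08,"yaw":0},{"x":0,"y":0,"z":0,"grip":0.08,"yaw":0},{"x":0,"y":0,"z":0,"grip":0.08,"yaw":0},{"x":0,"y":0,"z":0,"grip":0.08,"yaw":0}]' 60
python3 - <<'E'
from h import *
s=env.state();print(s["gripper_width"],s["gripper_force"],s["ee_pos"],s["wrist_force"],s["torque"])
snap("wrist","w6.png")
f=cv2.imread("pics/w6.png");cv2.imwrite("pics/w6c.png",cv2.resize(f[180:330,160:360],None,fx=3,fy=3,interpolation=cv2.INTER_CUBIC))
E
```

```text
clock: 12.2
ee_pos: [418.8, -218.5, 17.4]
tool_rot: [0.001, 0.985, 0.174, 0.001]
wrist_force: [-0.7, -4.2, 4.8]
gripper_width: 37.4
gripper_force: 52.3
37.436837593377234 52.32128407456912 [ 418.81168684 -218.46826181   17.40212836] [-0.67730218 -4.17917625  4.83422433] [-0.25394431 -0.06509793 -0.19579724]
```

View pics/w6c.png

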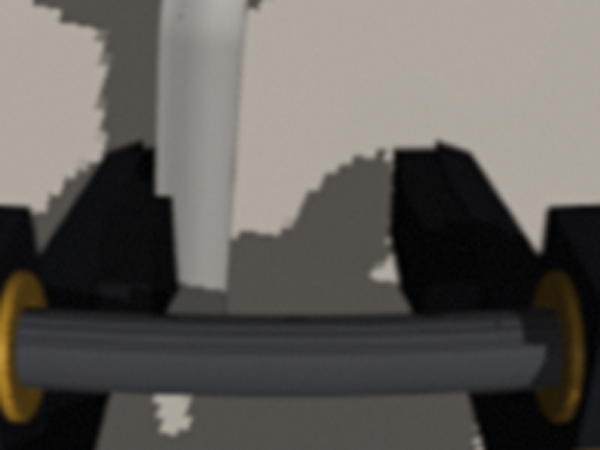

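The right finger is free, while the handle at (200,150) still sits in the left finger. I'll open fully, and keep the next grip at low force and a bounded width.

```bash
python3 -m crank '[{"x":0,"y":0,"z":0,"grip":0.08,"yaw":0},{"x":0,"y":0,"z":0,"grip":0.08,"yaw":0},{"x":0,"y":0,"z":0,"grip":0.06,"yaw":0},{"x":0,"y":0,"z":0,"grip":0.06,"yaw":0},{"x":0,"y":0,"z":0,"grip":0.06,"yaw":0}]' 10
python3 - <<'E'
from h import *
to(418,-217,16,20); print(env.state()["wrist_force"],env.state()["gripper_force"])
snap("wrist","w7.png"); meas("wrist",["cup_in","cup_handle","cup"])
# handle edges (bright strip) along rows above the fingers
g=cv2.cvtColor(cv2.imread("pics/w7.png"),cv2.COLOR_BGR2GRAY)
for r in (185,200,215,230,245,260): print(r,g[r,200:310:4].tolist())
E
```

```text
clock: 12.75
ee_pos: [418.0, -217.7, 16.7]
tool_rot: [-0.0, 0.985, 0.174, -0.0]
wrist_force: [-1.8, -2.3, 3.9]
gripper_width: 60.0
gripper_force: 49.3
clock 12.75 tcp [ 418.  -217.7   16.7] heading 20.0 tilt 0.02 grip 60.0
shift tool mm [ 0.2 -0.6  0.7]
yaw total rad 0.001 (tool yaw = -world)
[-1.82004312 -2.33163763  3.88922225] 49.28808895871043
wrist cup_in 0.74 [246.  77.] [ 500. -183.]
wrist cup_in 0.58 [202. 260.] [ 388. -193.]
wrist cup_handle 0.76 [202. 262.] [ 408. -194.]
wrist cup 0.67 [241. 155.] [ 459. -195.]
185 [125, 138, 148, 147, 132, 76, 78, 127, 161, 162, 163, 162, 162, 161, 162, 162, 162, 162, 162, 163, 162, 161, 162, 162, 162, 162, 162, 162]
200 [114, 128, 131, 126, 136, 162, 162, 161, 162, 162, 162, 162, 163, 162, 162, 162, 162, 162, 162, 161, 163, 162, 163, 162, 162, 162, 162, 161]
215 [114, 130, 132, 124, 153, 162, 162, 162, 162, 161, 162, 162, 161, 162, 162, 162, 162, 162, 163, 161, 161, 160, 160, 161, 161, 161, 162, 160]
230 [117, 131, 131, 121, 164, 161, 162, 161, 162, 162, 162, 162, 162, 163, 162, 162, 161, 162, 161, 161, 161, 161, 162, 161, 162, 159, 153, 163]
245 [116, 131, 131, 104, 162, 162, 162, 162, 163, 162, 162, 162, 161, 163, 160, 162, 162, 161, 161, 161, 126, 76, 76, 77, 75, 75, 75, 76]
260 [116, 130, 130, 114, 162, 161, 162, 162, 162, 162, 162, 162, 135, 74, 78, 77, 76, 75, 77, 75, 76, 76, 77, 75, 76, 77, 77, 94]
```

The handle stays stuck in the left finger. It probably sank into the seam at mid-pad, where I gripped a 5 mm strip. I'll shake it a little and see whether the contact eases.

```bash
python3 -m crank '[{"x":0,"y":0,"z":0,"grip":0.08,"yaw":0},{"x":0,"y":0,"z":0,"grip":0.088,"yaw":0},{"x":0,"y":0,"z":0,"grip":0.088,"yaw":0}]' 60
python3 -m crank '[{"x":0,"y":0,"z":-0.03,"grip":0.088,"yaw":0},{"x":0,"y":0,"z":0,"grip":0.088,"yaw":0}]' 60
python3 -m crank '[{"x":0,"y":0.012,"z":0,"grip":0.088,"yaw":0},{"x":0,"y":-0.012,"z":0,"grip":0.088,"yaw":0},{"x":0,"y":0.012,"z":0,"grip":0.088,"yaw":0},{"x":0,"y":-0.012,"z":0,"grip":0.088,"yaw":0}]' 60
python3 - <<'E'
from h import *
s=env.state();print(s["wrist_force"],s["torque"])
snap("wrist","w8.png"); meas("wrist",["cup_in","cup_handle","cup"])
E
```

```text
clock: 13.25
ee_pos: [418.6, -217.6, 16.7]
tool_rot: [0.0, 0.985, 0.174, 0.001]
wrist_force: [2.1, -1.0, 2.5]
gripper_width: 82.0
gripper_force: 48.9
clock: 13.45
ee_pos: [419.3, -218.1, 48.4]
tool_rot: [0.001, 0.985, 0.174, 0.001]
wrist_force: [1.6, 0.6, 0.0]
gripper_width: 88.2
gripper_force: 35.3
clock: 13.85
ee_pos: [418.8, -219.0, 46.2]
tool_rot: [0.0, 0.985, 0.174, 0.0]
wrist_force: [0.9, 0.7, -0.7]
gripper_width: 88.3
gripper_force: 35.2
[ 0.90892953  0.73979983 -0.65317758] [-0.03218483 -0.01221529 -0.02783108]
wrist cup_in 0.95 [182.  89.] [ 480. -144.]
wrist cup_in 0.39 [ 90. 244.] [ 345. -101.]
wrist cup_handle 0.68 [179. 259.] [ 385. -179.]
wrist cup 0.75 [187. 159.] [ 438. -161.]
wrist cup 0.51 [482. 152.] [ 527. -374.]
```

View pics/w8.png

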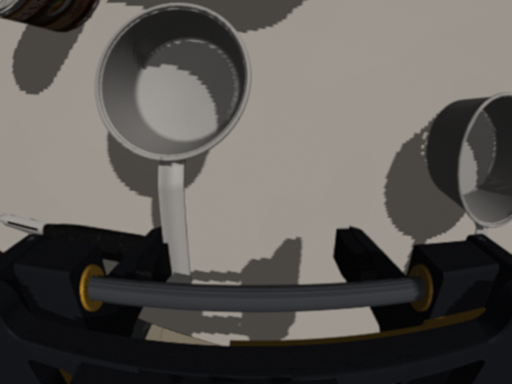

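The left finger holds the lifted cup level, with the rim at (174,82) and the handle running to (183,270). So I'll carry the cup under the chute this way and use the chute's underside as an abutment to strip it off. First I need the bowl's position in the tool frame.

```bash
cat >> h.py <<'E'
def pose():
    s=env.state();p=s["ee_pos"];q=s["tool_rot"];return p,2*np.arctan2(q[2],q[1])
def intool(X):
    p,h=pose();d=np.array(X)[:2]-p[:2];c,s=np.cos(h),np.sin(h);return np.array([d[0]*c+d[1]*s, d[0]*s-d[1]*c])
E
python3 - <<'E'
from h import *
g=cv2.imread("pics/w8.png")
gray=cv2.cvtColor(g,cv2.COLOR_BGR2GRAY)
rim=onz("wrist",(174,82),69.5)
# finer rim: outer extents left 97, right 250, top 4, bottom 159
L=onz("wrist",(97,82),69.5);Rr=onz("wrist",(250,82),69.5);T=onz("wrist",(174,4),69.5);B=onz("wrist",(174,159),69.5)
print(np.round([L,Rr,T,B],0)[:,:2].tolist(), np.linalg.norm(L-Rr),np.linalg.norm(T-B))
c=(L+Rr+T+B)/4;print("bowl",c[:2],"in tool",intool(c))
a=onz("wrist",(173,175),67.5);b=onz("wrist",(179,240),67.5);d=a-b
print("handle heading in",np.degrees(np.arctan2(d[1],d[0])),a[:2],b[:2],intool(a),intool(b))
p,h=pose()
for hd in (45,55,65):
    t=np.radians(hd);it=intool(c);print(hd,"TCP for bowl@mouth",440-(it[0]*np.cos(t)+it[1]*np.sin(t)),78-(it[0]*np.sin(t)-it[1]*np.cos(t)))
E
```

```text
[[476.0, -121.0], [495.0, -187.0], [518.0, -145.0], [454.0, -167.0]] 68.60777299866878 67.49086558835914
bowl [ 486.01691462 -155.22757147] in tool [ 85.61195375 -34.65607854]
handle heading in 20.064607237579335 [ 446.6796039 -168.4621001] [ 416.69545841 -179.4137417 ] [ 44.12176766 -35.72435777] [ 12.2001852  -35.72722754]
45 TCP for bowl@mouth 403.96875510128547 -7.042341193538036
55 TCP for bowl@mouth 419.2835982458516 -12.007116957438399
65 TCP for bowl@mouth 435.22789877471234 -14.237072018385788
```

Run:
```python
from h import *
dz=env.state()["ee_pos"][2]-18.2
L=onz("wrist",(165,82),40+dz);R=onz("wrist",(339,82),40+dz);print("w5 diam",np.linalg.norm(L-R))
for z in (58,60,62,65,68):
    L=onz("wrist",(97,82),z);R=onz("wrist",(250,82),z);T=onz("wrist",(174,4),z);B=onz("wrist",(174,159),z);c=(L+R+T+B)/4
    print(z,np.linalg.norm(L-R),np.linalg.norm(T-B),intool(c),intool(onz("wrist",(179,240),z-2)))
snap("top");meas("top",["cup_in","cup_handle","cup"])
```

```text
w5 diam 73.25235197151693
58 75.04362213697341 73.82194164804562 [ 86.60139213 -38.01653661] [  6.39779004 -39.1326103 ]
60 73.92434402596393 72.72088494201319 [ 86.42931589 -37.43210912] [  7.40690224 -38.54036982]
62 72.80506591495444 71.6198282359808 [ 86.25723965 -36.84768163] [  8.41601444 -37.94812934]
65 71.12614874844019 69.9682431769321 [ 85.99912529 -35.9710404 ] [  9.92968274 -37.05976862]
68 69.44723158192589 68.31665811788352 [ 85.74101093 -35.09439916] [ 11.44335105 -36.1714079 ]
top cup_in 0.69 [307. 203.] [ 485. -146.]
top cup_handle 0.68 [319. 224.] [ 413. -178.]
top cup 0.72 [314. 214.] [ 446. -169.]
```

Rim size puts the cup only 20 mm up while the tool rose 30 mm, so the handle slid about 10 mm down the finger. One more quick lift from the table should strip it off.

```bash
python3 -m crank '[{"x":0,"y":0,"z":0.01,"grip":0.088,"yaw":0},{"x":0,"y":0,"z":0.0095,"grip":0.088,"yaw":0},{"x":0,"y":0,"z":0,"grip":0.088,"yaw":0},{"x":0,"y":0,"z":0,"grip":0.088,"yaw":0}]' 60
python3 -m crank '[{"x":0,"y":0,"z":-0.05,"grip":0.088,"yaw":0},{"x":0,"y":0,"z":0,"grip":0.088,"yaw":0}]' 60
python3 - <<'E'
from h import *
snap("wrist","w9.png"); meas("wrist",["cup_in","cup_handle","cup"])
for d in env.find_in("wrist","cup_in")[:2]: print(d)
snap("top");meas("top",["cup_in","cup_handle","cup"])
E
```

```text
clock: 14.65
ee_pos: [417.5, -217.4, 26.4]
tool_rot: [-0.001, 0.985, 0.174, -0.001]
wrist_force: [0.3, 0.5, -1.0]
gripper_width: 87.7
gripper_force: 35.6
clock: 14.85
ee_pos: [422.0, -220.0, 82.2]
tool_rot: [0.003, 0.985, 0.174, 0.004]
wrist_force: [1.1, -1.2, -0.4]
gripper_width: 88.3
gripper_force: 35.4
wrist cup_in 0.86 [182.  90.] [ 481. -138.]
wrist cup_in 0.62 [453. 149.] [ 523. -368.]
wrist cup_handle 0.89 [176. 256.] [ 366. -174.]
wrist cup_handle 0.63 [73.  1.] [524. -40.]
wrist cup 0.87 [184. 161.] [ 428. -155.]
{'bbox': [92.3, 2.7, 256.5, 282.7], 'conf': 0.92}
top cup_in 0.65 [309. 201.] [ 492. -152.]
top cup_handle 0.65 [323. 228.] [ 400. -191.]
```

Still held, so I'll carry the cup to the chute as it is and strip it there.

```bash
python3 -m crank '[{"x":0,"y":0,"z":0,"grip":0.088,"yaw":-0.122},{"x":0,"y":0,"z":0,"grip":0.088,"yaw":-0.122},{"x":0,"y":0,"z":0,"grip":0.088,"yaw":-0.122},{"x":0,"y":0,"z":0,"grip":0.088,"yaw":-0.122},{"x":0,"y":0,"z":0,"grip":0.088,"yaw":-0.122},{"x":0,"y":0,"z":0,"grip":0.088,"yaw":0},{"x":0.026,"y":-0.018,"z":0,"grip":0.088,"yaw":0},{"x":0.026,"y":-0.018,"z":0,"grip":0.088,"yaw":0},{"x":0.025,"y":-0.018,"z":0,"grip":0.088,"yaw":0},{"x":0.025,"y":-0.018,"z":0,"grip":0.088,"yaw":0},{"x":0,"y":0,"z":0,"grip":0.088,"yaw":0}]'
python3 - <<'E'
from h import *
to(421,-95,27.5,55)
snap("wrist","w10.png"); meas("wrist",["mouth","salt_c","tin_c"])
z=env.state()["ee_pos"][2]-25.5+2
for d in env.tip_of("wrist","cup_in")[:2]: print(d, onz("wrist",d["pixel"],z), intool(onz("wrist",d["pixel"],z)))
for d in env.find_in("wrist","cup_in")[:2]: print(d)
snap("top");print([ (d["conf"],onz("top",d["pixel"],z)) for d in env.tip_of("top","cup_in")[:2]]); meas("top",["mouth"])
E
```

```text
clock: 16.4
ee_pos: [416.7, -90.2, 76.6]
tool_rot: [-0.001, 0.887, 0.462, -0.0]
wrist_force: [-0.2, -0.4, -0.2]
gripper_width: 87.7
gripper_force: 35.8
clock 16.40 tcp [416.7 -90.2  76.6] heading 55.0 tilt 0.11 grip 87.7
shift tool mm [-1.4  6.4 49.1]
yaw total rad 0.000 (tool yaw = -world)
wrist tin_c 0.56 [350.  51.] [531. -38.]
{'pixel': [176.0, 88.9], 'conf': 0.74} [428.99746175   0.66512961  53.74018797] [ 83.56417568 -45.1545208 ]
{'pixel': [177.0, 159.5], 'conf': 0.5} [404.20551277 -32.79550968  53.74018797] [ 41.93277793 -46.19463472]
{'bbox': [89.2, 2.4, 251.7, 281.4], 'conf': 0.83}
[(0.66, array([428.46439385,  -4.28920649,  53.74018797]))]
top mouth 0.66 [240. 217.] [441.  82.]
```

View pics/w10.png

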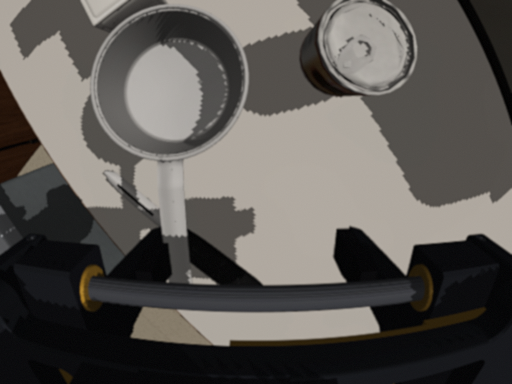

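The wrist view shows the cup still held, with the rim centred at (170,83), the chute's corner at (105,10) and the tin at (362,45). Its bowl is at about (433,1), so I'll lower it and slide it under the chute.

```bash
python3 -m crank '[{"x":0,"y":0,"z":0.02,"grip":0.088,"yaw":0},{"x":0,"y":0,"z":0.018,"grip":0.088,"yaw":0},{"x":0,"y":0,"z":0.01,"grip":0.088,"yaw":0},{"x":0,"y":0,"z":0,"grip":0.088,"yaw":0}]'
python3 -m crank '[{"x":0.0166,"y":-0.0098,"z":0,"grip":0.088,"yaw":0},{"x":0.0166,"y":-0.0098,"z":0,"grip":0.088,"yaw":0},{"x":0.0166,"y":-0.0098,"z":0,"grip":0.088,"yaw":0},{"x":0.0166,"y":-0.0098,"z":0,"grip":0.088,"yaw":0},{"x":0,"y":0,"z":0,"grip":0.088,"yaw":0}]'
python3 - <<'E'
from h import *
to(421,-14,27.5,55)
snap("wrist","w11.png")
for n in ("cup_in","cup","cup_handle"):
  for d in env.tip_of("wrist",n)[:2]: print(n,d["conf"],d["pixel"], onz("wrist",d["pixel"],Z[n]+2)[:2])
print(env.find_in("wrist","cup_in")[:2])
snap("top");meas("top",["cup_in","cup","cup_handle","tin_c"])
snap("scene");meas("scene",["cup_in","cup","cup_handle","mouth"])
E
```

```text
clock: 17.25
ee_pos: [416.2, -92.7, 27.8]
tool_rot: [-0.001, 0.887, 0.461, -0.001]
wrist_force: [-0.5, -1.0, -0.4]
gripper_width: 87.8
gripper_force: 35.7
clock: 17.75
ee_pos: [424.7, -14.8, 30.2]
tool_rot: [0.0, 0.887, 0.462, 0.001]
wrist_force: [-0.0, 0.1, -0.9]
gripper_width: 88.1
gripper_force: 14.2
clock 17.75 tcp [424.7 -14.8  30.2] heading 55.1 tilt 0.11 grip 88.1
shift tool mm [-1.4 -3.5  2.7]
yaw total rad 0.002 (tool yaw = -world)
cup_in 0.91 [214.1, 94.5] [450.71809663  62.38051806]
cup 0.97 [205.1, 165.4] [420.92676143  31.3680902 ]
cup_handle 0.71 [180.9, 257.8] [387.32607494   1.4900241 ]
[{'bbox': [156.7, 7.9, 285.1, 285.0], 'conf': 0.78}]
top cup_in 0.53 [247. 213.] [455.  59.]
top cup 0.55 [256. 222.] [427.  31.]
top tin_c 0.67 [277. 187.] [538. -42.]
scene cup_in 0.62 [254. 220.] [464.  60.]
scene cup_in 0.39 [310. 216.] [ 369. -121.]
scene cup 0.59 [269. 222.] [426.  19.]
scene mouth 0.9 [251. 216.] [435.  87.]
```

The cup has slid lower and now stands near the worktop, with its bowl under the chute at about (451,62) and the contact force down to 14 N. Lifting now should strip it off.

```bash
python3 -m crank '[{"x":0,"y":0,"z":-0.006,"grip":0.088,"yaw":0},{"x":0,"y":0,"z":-0.008,"grip":0.088,"yaw":0},{"x":0,"y":0,"z":-0.01,"grip":0.088,"yaw":0},{"x":0,"y":0,"z":0,"grip":0.088,"yaw":0}]'
python3 - <<'E'
from h import *
s=env.state();print(s["gripper_force"],s["wrist_force"],s["torque"])
snap("wrist","w12.png")
for n in ("cup_in","cup","cup_handle"):
  for d in env.tip_of("wrist",n)[:2]: print(n,d["conf"],d["pixel"], onz("wrist",d["pixel"],Z[n])[:2])
print(env.find_in("wrist","cup_in")[:2])
snap("top");meas("top",["cup_in","cup","cup_handle"])
E
```

```text
clock: 18.9
ee_pos: [425.6, -16.1, 55.4]
tool_rot: [0.001, 0.887, 0.462, 0.002]
wrist_force: [-0.2, -0.1, -0.4]
gripper_width: 87.9
gripper_force: 0.0
0.0 [-0.23292567 -0.14739965 -0.41156922] [-0.02195506 -0.01790011 -0.00803313]
cup_in 0.7 [213.7, 109.4] [442.44642634  57.16932498]
cup 0.85 [209.5, 167.5] [415.5449887   26.84657829]
cup_handle 0.67 [200.5, 249.8] [386.9470255   -8.40728331]
[{'bbox': [152.8, 43.5, 273.7, 282.0], 'conf': 0.63}]
top cup_in 0.57 [248. 215.] [450.  58.]
top cup 0.53 [258. 221.] [428.  22.]
```

Freed: the contact force is 0. The three cup points agree on a bowl centre of (442.5,57) and a handle heading of 50°, and they fit the given distances. I won't clamp again. Instead I'll cage the handle loosely between the fingers and push the cup the last 22 mm.

```bash
python3 -m crank '[{"x":0.004,"y":-0.0165,"z":0,"grip":0.03,"yaw":0.087},{"x":0.0025,"y":-0.017,"z":0,"grip":0.03,"yaw":0},{"x":0,"y":0,"z":0,"grip":0.03,"yaw":0},{"x":0,"y":0,"z":0,"grip":0.03,"yaw":0},{"x":0,"y":0,"z":0,"grip":0.03,"yaw":0}]' 5
python3 - <<'E'
from h import *
to(402.6,9.5,25,50)
snap("wrist","w13.png")
for n in ("cup_in","cup","cup_handle"):
  for d in env.tip_of("wrist",n)[:1]:
    X=onz("wrist",d["pixel"],Z[n]);print(n,d["conf"],d["pixel"],X[:2],"tool",intool(X))
g=cv2.cvtColor(cv2.imread("pics/w13.png"),cv2.COLOR_BGR2GRAY)
for r in (150,170,190,210,225): print(r,g[r,210:300:3].tolist())
E
```

```text
clock: 19.85
ee_pos: [401.7, 9.3, 53.4]
tool_rot: [0.0, 0.906, 0.423, 0.0]
wrist_force: [0.7, -0.3, 1.2]
gripper_width: 50.1
gripper_force: 0.0
clock 19.85 tcp [401.7   9.3  53.4] heading 50.0 tilt 0.05 grip 50.1
shift tool mm [ 0.7  0.5 28.4]
yaw total rad 0.000 (tool yaw = -world)
cup_in 0.57 [186.1, 38.0] [443.87887088 130.34441065] tool [119.87400403 -45.5485722 ]
cup 0.96 [260.7, 178.4] [419.08030912  23.86649795] tool [22.47633054  4.02013019]
cup_handle 0.59 [256.6, 262.4] [387.17806397  -9.46157478] tool [-23.53703779   1.12318522]
150 [205, 205, 205, 207, 207, 204, 197, 190, 198, 211, 211, 180, 127, 168, 181, 179, 178, 178, 176, 113, 87, 88, 87, 88, 87, 130, 109, 64, 56, 55]
170 [203, 198, 170, 135, 132, 131, 131, 129, 127, 124, 121, 119, 115, 111, 107, 104, 100, 97, 93, 78, 60, 58, 58, 60, 58, 58, 57, 57, 66, 131]
190 [182, 154, 92, 93, 93, 93, 93, 145, 193, 191, 191, 191, 184, 149, 140, 145, 160, 171, 171, 171, 190, 192, 191, 191, 191, 191, 191, 191, 191, 191]
210 [169, 100, 92, 93, 93, 92, 106, 189, 190, 191, 188, 188, 150, 161, 156, 158, 168, 180, 180, 176, 188, 190, 189, 189, 190, 190, 189, 189, 189, 190]
225 [92, 93, 93, 93, 93, 93, 92, 93, 94, 92, 92, 93, 92, 103, 154, 155, 166, 157, 173, 98, 185, 190, 190, 189, 189, 190, 189, 189, 189, 191]
```

```bash
python3 -m crank '[{"x":0,"y":0.001,"z":0.014,"grip":0.03,"yaw":0},{"x":0,"y":0,"z":0.014,"grip":0.03,"yaw":0},{"x":0,"y":0,"z":0,"grip":0.02,"yaw":0},{"x":0,"y":0,"z":0,"grip":0.02,"yaw":0},{"x":0,"y":0,"z":0,"grip":0.02,"yaw":0},{"x":0,"y":0,"z":0,"grip":0.02,"yaw":0}]' 5
python3 - <<'E'
from h import *
to(402.6,9.5,25,50); m=env.camera_model("wrist")
snap("wrist","w14.png")
for n in ("cup_in","cup","cup_handle"):
  for d in env.tip_of("wrist",n)[:1]:
    X=onz("wrist",d["pixel"],Z[n]);print(n,d["conf"],d["pixel"],X[:2],"tool",intool(X))
g=cv2.cvtColor(cv2.imread("pics/w14.png"),cv2.COLOR_BGR2GRAY)
for r in (150,170,190,210,225): print(r,g[r,220:300:3].tolist())
E
```

```text
clock: 20.65
ee_pos: [402.5, 8.9, 25.9]
tool_rot: [0.0, 0.906, 0.423, 0.001]
wrist_force: [-0.7, 0.3, -0.2]
gripper_width: 20.2
gripper_force: 0.0
clock 20.65 tcp [402.5   8.9  25.9] heading 50.0 tilt 0.08 grip 20.2
shift tool mm [ 0.5 -0.3  0.9]
yaw total rad 0.000 (tool yaw = -world)
cup 0.84 [256.4, 187.6] [418.34018914  26.67101056] tool [23.94751191  0.97887162]
cup_handle 0.58 [256.9, 286.9] [388.17824569  -9.51577792] tool [-23.09249937   1.22949284]
150 [210, 210, 210, 211, 211, 209, 202, 197, 192, 201, 209, 207, 203, 170, 123, 158, 93, 86, 87, 87, 87, 87, 87, 87, 87, 88, 98]
170 [208, 205, 204, 182, 118, 139, 165, 172, 180, 182, 185, 183, 182, 114, 86, 86, 81, 74, 75, 89, 72, 67, 65, 61, 59, 57, 57]
190 [138, 127, 126, 124, 123, 121, 119, 116, 113, 111, 108, 104, 101, 98, 96, 92, 88, 86, 83, 81, 76, 70, 62, 58, 119, 150, 120]
210 [94, 92, 144, 191, 193, 191, 192, 192, 188, 167, 158, 166, 179, 192, 199, 198, 191, 192, 191, 192, 191, 191, 192, 192, 191, 191, 192]
225 [93, 100, 189, 170, 186, 176, 174, 97, 93, 85, 83, 86, 152, 187, 190, 189, 178, 98, 93, 93, 93, 93, 103, 166, 192, 191, 190]
```

```bash
python3 -m crank '[{"x":0.009,"y":0.001,"z":0,"grip":0.02,"yaw":0},{"x":0.009,"y":0,"z":0,"grip":0.02,"yaw":0},{"x":0.003,"y":-0.0033,"z":0,"grip":0.02,"yaw":0},{"x":0.003,"y":-0.0033,"z":0,"grip":0.02,"yaw":0},{"x":0.003,"y":-0.0033,"z":0,"grip":0.02,"yaw":0},{"x":0.003,"y":-0.0033,"z":0,"grip":0.02,"yaw":0},{"x":0.003,"y":-0.0033,"z":0,"grip":0.02,"yaw":0},{"x":0,"y":0,"z":0,"grip":0.02,"yaw":0},{"x":0,"y":0,"z":0,"grip":0.02,"yaw":0}]' 5
python3 - <<'E'
from h import *
to(411.3,44.8,26,50)
snap("wrist","w15.png")
for n in ("cup_in","cup","cup_handle"):
  for d in env.tip_of("wrist",n)[:1]:
    X=onz("wrist",d["pixel"],Z[n]);print(n,d["conf"],d["pixel"],X[:2],"tool",intool(X))
snap("top");meas("top",["cup_in","cup","cup_handle"]);snap("scene");meas("scene",["cup_in","cup","cup_handle","mouth"])
E
```

```text
clock: 21.75
ee_pos: [411.0, 44.4, 25.2]
tool_rot: [-0.0, 0.906, 0.423, 0.0]
wrist_force: [0.2, -0.4, -1.0]
gripper_width: 20.0
gripper_force: 0.1
clock 21.75 tcp [411.   44.4  25.2] heading 50.0 tilt 0.01 grip 20.0
shift tool mm [ 0.5 -0.  -0.8]
yaw total rad 0.000 (tool yaw = -world)
cup_handle 0.88 [239.2, 311.7] [377.64270141  18.3801381 ] tool [-41.19347827  -9.09570363]
top cup 0.48 [297. 241.] [ 358. -109.]
top cup_handle 0.62 [262. 238.] [372.  11.]
scene cup_in 0.48 [255. 224.] [441.  68.]
scene cup_handle 0.5 [277. 217.] [394.   6.]
scene mouth 0.83 [252. 215.] [439.  83.]
```

```bash
python3 -m crank '[{"x":-0.003,"y":0,"z":0,"grip":0.034,"yaw":0},{"x":0,"y":0,"z":0,"grip":0.034,"yaw":0},{"x":0,"y":0,"z":0,"grip":0.034,"yaw":0},{"x":0,"y":0,"z":-0.03,"grip":0.034,"yaw":0},{"x":0,"y":0,"z":-0.04,"grip":0.034,"yaw":0},{"x":-0.03,"y":0.02,"z":-0.03,"grip":0.034,"yaw":0},{"x":-0.03,"y":0.03,"z":-0.02,"grip":0.034,"yaw":0},{"x":0,"y":0,"z":0,"grip":0.034,"yaw":0}]' 20
python3 - <<'E'
from h import *
to(411.3,44.8,26,50)
snap("wrist","w16.png")
P={}
for n in ("cup_in","cup","cup_handle","mouth","dispenser","tin_c","salt_c"):
  for d in env.tip_of("wrist",n)[:1]:
    X=onz("wrist",d["pixel"],Z[n]);print(n,round(d["conf"],2),np.round(d["pixel"]),X[:2])
snap("top");meas("top",["cup_in","cup","cup_handle","mouth"])
snap("scene");meas("scene",["cup_in","cup","cup_handle","mouth"])
E
```

```text
clock: 23.2
ee_pos: [412.1, -40.0, 149.2]
tool_rot: [0.003, 0.907, 0.421, 0.003]
wrist_force: [0.5, -0.2, 0.1]
gripper_width: 33.9
gripper_force: 0.0
clock 23.20 tcp [412.1 -40.  149.2] heading 49.8 tilt 0.50 grip 33.9
shift tool mm [ 63.8 -56.4 123. ]
yaw total rad -0.004 (tool yaw = -world)
cup_in 0.67 [204.  70.] [441.35225862  76.72314221]
cup 0.97 [199. 112.] [408.42884552  50.3593407 ]
cup_handle 0.65 [183. 161.] [373.59759723  24.32516573]
mouth 0.72 [184.  68.] [430.35620843  82.22961391]
dispenser 0.19 [353. 102.] [532.22758065 -37.07655716]
tin_c 0.96 [352. 100.] [522.93725374 -27.89197242]
top cup_in 0.63 [242. 217.] [444.  77.]
top cup_in 0.22 [241. 216.] [447.  80.]
top cup 0.77 [252. 225.] [416.  43.]
top cup_handle 0.7 [261. 235.] [382.  16.]
top cup_handle 0.52 [250. 223.] [420.  51.]
top mouth 0.66 [243. 217.] [441.  73.]
top mouth 0.46 [243. 216.] [445.  72.]
scene cup_in 0.63 [256. 223.] [444.  64.]
scene cup_handle 0.65 [278. 219.] [383.  14.]
scene mouth 0.85 [255. 214.] [438.  71.]
```

The cup's bowl is at about (441,76) and the mouth averages (438,78), so it is centred. Next is the push pad: I'll go high over the magazine to behind it.

```bash
python3 -m crank '[{"x":0,"y":0,"z":-0.03,"grip":0.0,"yaw":-0.122},{"x":0,"y":0,"z":-0.03,"grip":0.0,"yaw":-0.122},{"x":0,"y":0,"z":-0.01,"grip":0.0,"yaw":-0.122},{"x":0,"y":0,"z":0,"grip":0.0,"yaw":-0.122},{"x":0,"y":0,"z":0,"grip":0.0,"yaw":-0.126},{"x":0.042,"y":0.0017,"z":0,"grip":0.0,"yaw":0},{"x":0.043,"y":0.0017,"z":0,"grip":0.0,"yaw":0},{"x":0.043,"y":0.0017,"z":0,"grip":0.0,"yaw":0},{"x":0.043,"y":0.0017,"z":0,"grip":0.0,"yaw":0},{"x":0.043,"y":0.0017,"z":0,"grip":0.0,"yaw":0},{"x":0.043,"y":0.0017,"z":0,"grip":0.0,"yaw":0},{"x":0.043,"y":0.0017,"z":0,"grip":0.0,"yaw":0},{"x":0.043,"y":0.0017,"z":0,"grip":0.0,"yaw":0},{"x":0,"y":0,"z":0,"grip":0.0,"yaw":0}]' 20
python3 - <<'E'
from h import *
to(455,300,45,85)
snap("wrist","w17.png")
for n in ("push_pad","dispenser","mouth","pepper_c","salt_c"):
  for d in env.tip_of("wrist",n)[:2]:
    X=onz("wrist",d["pixel"],Z[n]);print(n,round(d["conf"],2),np.round(d["pixel"]),X[:2])
for d in env.find_in("wrist","push_pad")[:2]: print(d)
for d in env.find_in("wrist","slide")[:2]: print("slide",d)
for d in env.find_in("wrist","pepper_c")[:2]: print("pep",d)
E
```

```text
clock: 25.5
ee_pos: [451.6, 308.8, 215.2]
tool_rot: [-0.001, 0.735, 0.678, 0.001]
wrist_force: [0.2, 0.3, 0.7]
gripper_width: 0.5
gripper_force: 0.0
clock 25.50 tcp [451.6 308.8 215.2] heading 85.4 tilt 0.12 grip 0.5
shift tool mm [ -8.9   4.  170.2]
yaw total rad 0.007 (tool yaw = -world)
push_pad 0.61 [260. 204.] [452.93261853 271.08484624]
pepper_c 0.77 [351. 162.] [558.32420079 304.68659776]
{'bbox': [244.7, 199.0, 277.8, 228.6], 'conf': 0.6}
slide {'bbox': [249.2, 201.9, 277.9, 229.5], 'conf': 0.8}
slide {'bbox': [239.9, 325.1, 243.6, 337.3], 'conf': 0.54}
```

```bash
python3 -m crank '[{"x":-0.0055,"y":0.004,"z":0.045,"grip":0.0,"yaw":0},{"x":0,"y":0,"z":0.045,"grip":0.0,"yaw":0},{"x":0,"y":0,"z":0.045,"grip":0.0,"yaw":0},{"x":0,"y":0,"z":0.035,"grip":0.0,"yaw":0},{"x":0,"y":0,"z":0,"grip":0.0,"yaw":0}]' 20
python3 -m crank '[{"x":-0.012,"y":0,"z":0,"grip":0.0,"yaw":0},{"x":-0.012,"y":0,"z":0,"grip":0.0,"yaw":0},{"x":-0.012,"y":0,"z":0,"grip":0.0,"yaw":0},{"x":-0.012,"y":0,"z":0,"grip":0.0,"yaw":0},{"x":-0.01,"y":0,"z":0,"grip":0.0,"yaw":0},{"x":-0.005,"y":0,"z":0,"grip":0.0,"yaw":0},{"x":0,"y":0,"z":0,"grip":0.0,"yaw":0}]' 20
```

```text
clock: 26.45
ee_pos: [450.4, 295.4, 40.0]
tool_rot: [-0.001, 0.736, 0.676, -0.005]
wrist_force: [-1.1, -0.3, 0.0]
gripper_width: 0.7
gripper_force: 0.0
clock: 27.15
ee_pos: [451.4, 244.5, 48.2]
tool_rot: [-0.005, 0.739, 0.674, 0.009]
wrist_force: [-2.6, 38.5, -17.6]
gripper_width: 0.6
gripper_force: 18.7
```

```bash
python3 -m crank '[{"x":-0.003,"y":0,"z":0,"grip":0.0,"yaw":0},{"x":0,"y":0,"z":0,"grip":0.0,"yaw":0}]' 20
```

```text
clock: 27.35
ee_pos: [451.5, 244.3, 48.3]
tool_rot: [-0.006, 0.739, 0.674, 0.011]
wrist_force: [-2.7, 48.5, -19.8]
gripper_width: 0.5
gripper_force: 23.8
```

On the stop: 3 mm more command gave only 0.2 mm of motion and 48 N. Let it spring back, then rise and look.

```bash
python3 -m crank '[{"x":0.012,"y":0,"z":0,"grip":0.0,"yaw":0},{"x":0.015,"y":0,"z":0,"grip":0.0,"yaw":0},{"x":0.02,"y":0,"z":0,"grip":0.0,"yaw":0},{"x":0.03,"y":0,"z":0,"grip":0.0,"yaw":0},{"x":0,"y":0,"z":0,"grip":0.0,"yaw":0},{"x":0,"y":0,"z":-0.04,"grip":0.0,"yaw":0},{"x":0,"y":0,"z":-0.05,"grip":0.0,"yaw":0},{"x":0,"y":0,"z":-0.05,"grip":0.0,"yaw":0},{"x":0,"y":0,"z":-0.03,"grip":0.0,"yaw":0},{"x":0,"y":0,"z":0,"grip":0.0,"yaw":0}]' 20
python3 - <<'E'
from h import *
Z.update(tablet_0_c=10,tablet_1_c=60)
to(455,300,45,85)
snap("wrist","w18.png");meas("wrist",["push_pad"])
for c in("top","scene"):
    snap(c);meas(c,["push_pad","cup_in","cup","mouth","peeler_grip","tin_c","salt_c","pepper_c","big_cup_c","tablet_0_c"])
E
```

```text
clock: 28.35
ee_pos: [459.7, 310.5, 224.3]
tool_rot: [0.002, 0.736, 0.677, 0.007]
wrist_force: [-0.3, -0.2, 0.2]
gripper_width: 0.4
gripper_force: 0.0
clock 28.35 tcp [459.7 310.5 224.3] heading 85.2 tilt 0.86 grip 0.4
shift tool mm [-12.3  -6.  179.2]
yaw total rad 0.003 (tool yaw = -world)
wrist push_pad 0.82 [254. 201.] [452. 279.]
top push_pad 0.39 [182. 212.] [462. 273.]
top cup_in 0.57 [244. 218.] [441.  71.]
top cup 0.78 [252. 224.] [418.  43.]
top mouth 0.76 [240. 214.] [450.  81.]
top peeler_grip 0.77 [299. 241.] [ 358. -114.]
top tin_c 0.65 [278. 192.] [522. -47.]
top salt_c 0.69 [232. 196.] [511. 107.]
top pepper_c 0.66 [171. 180.] [568. 309.]
top pepper_c 0.38 [241. 216.] [445.  80.]
top big_cup_c 0.86 [364. 185.] [ 539. -340.]
top tablet_0_c 0.39 [300. 242.] [ 354. -117.]
scene push_pad 0.49 [194. 230.] [462. 286.]
scene cup_in 0.7 [251. 226.] [439.  86.]
scene cup 0.61 [330. 176.] [ 549. -387.]
scene cup 0.57 [266. 227.] [409.  46.]
scene mouth 0.78 [252. 214.] [446.  74.]
scene peeler_grip 0.68 [131. 264.] [481. 493.]
scene peeler_grip 0.48 [310. 219.] [ 349. -103.]
scene tin_c 0.57 [264. 194.] [544. -41.]
scene pepper_c 0.55 [175. 221.] [564. 313.]
scene big_cup_c 0.81 [330. 174.] [ 524. -366.]
```

The slide is back: the pad reads (452,279), the same as at rest. One look from the front for the tablet.

```bash
python3 -m crank '[{"x":-0.045,"y":-0.003,"z":0,"grip":0.0,"yaw":0},{"x":-0.045,"y":-0.003,"z":0,"grip":0.0,"yaw":0},{"x":-0.045,"y":-0.003,"z":0,"grip":0.0,"yaw":0},{"x":-0.045,"y":-0.003,"z":0,"grip":0.0,"yaw":0},{"x":-0.045,"y":-0.003,"z":0,"grip":0.0,"yaw":0},{"x":-0.045,"y":-0.003,"z":0,"grip":0.0,"yaw":0},{"x":-0.045,"y":-0.003,"z":0,"grip":0.0,"yaw":0},{"x":-0.045,"y":-0.003,"z":0,"grip":0.0,"yaw":0},{"x":-0.045,"y":-0.003,"z":0,"grip":0.0,"yaw":0},{"x":0,"y":0,"z":0.01,"grip":0.0,"yaw":0.122},{"x":0,"y":0,"z":0.02,"grip":0.0,"yaw":0.122},{"x":0,"y":0,"z":0.03,"grip":0.0,"yaw":0.122},{"x":0,"y":0,"z":0.03,"grip":0.0,"yaw":0.122},{"x":0,"y":0,"z":0.02,"grip":0.0,"yaw":0.122},{"x":0,"y":0,"z":0,"grip":0.0,"yaw":0}]' 20
python3 - <<'E'
from h import *
Z.update(tablet_0_c=10)
to(400,-90,110)
f=snap("wrist","w19.png");meas("wrist",["tablet_0_c","cup_in","cup","mouth","peeler_grip"])
c=proj("wrist",(440,68,8)).astype(int);print(c)
hsv=cv2.cvtColor(f,cv2.COLOR_RGB2HSV)
for r in range(c[1]-18,c[1]+19,4): print(r,[tuple(int(v) for v in f[r,k]) for k in range(c[0]-16,c[0]+17,8)])
E
```

```text
clock: 31.05
ee_pos: [392.0, -91.0, 102.4]
tool_rot: [-0.002, 0.906, 0.424, -0.002]
wrist_force: [-0.7, 0.6, -0.7]
gripper_width: 0.9
gripper_force: 0.0
clock 31.05 tcp [392.  -91.  102.4] heading 50.2 tilt 0.36 grip 0.9
shift tool mm [ 5.8  5.4 -7.7]
wrist tablet_0_c 0.62 [176.  12.] [443.  68.]
wrist cup_in 0.71 [180.   5.] [451.  75.]
wrist cup 0.62 [171.  51.] [418.  48.]
wrist peeler_grip 0.59 [236. 233.] [ 357. -112.]
[172  16]
-2 [(9, 9, 10), (9, 7, 7), (8, 7, 9), (8, 7, 9), (6, 6, 8)]
2 [(72, 69, 65), (61, 58, 55), (49, 47, 45), (56, 55, 53), (109, 106, 100)]
6 [(62, 60, 57), (54, 51, 49), (57, 55, 53), (171, 164, 154), (201, 194, 181)]
10 [(52, 49, 47), (59, 55, 53), (79, 77, 72), (199, 191, 180), (199, 192, 180)]
14 [(57, 54, 52), (57, 55, 53), (197, 189, 177), (198, 191, 179), (200, 193, 181)]
18 [(57, 55, 52), (86, 83, 78), (195, 188, 176), (196, 189, 176), (198, 192, 180)]
22 [(59, 57, 55), (80, 76, 72), (144, 138, 128), (196, 189, 177), (140, 134, 125)]
26 [(82, 80, 79), (78, 76, 74), (192, 186, 173), (169, 162, 151), (73, 72, 69)]
30 [(81, 80, 77), (81, 79, 77), (187, 180, 169), (71, 69, 65), (90, 88, 85)]
34 [(78, 76, 74), (94, 92, 89), (128, 126, 122), (83, 81, 78), (34, 34, 33)]
```

A bright, creamy tablet shows in the cup at (443,68), with confidence 0.62. Everything is in place and the arm is clear, so I'm handing in.

```bash
python3 -c "
from bench import env
print(env.sign_off())"
```

```text
the job is handed in; nothing more can be done
None
```

I've handed the job in at about 31 s of the 66 s, but sign-off reported no verdict. By my measurements the peeler lies clear, the cup holds a tablet under the chute and the slide is back. I didn't check the next tablet, and the cup's handle jammed in one finger on the way, so I stripped the cup off and pushed it in.

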